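Present the etched glass sample plate label up over the light pad

ROBOT

A 6-joint arm with a two-finger parallel gripper is mounted at the origin on the work surface. World frame = base frame: x ahead of the robot, y to its left, z up, the work surface at z = 0. Lengths are in m, angles in rad, forces in N, time in s.
With the tool pointing down it reaches from about 0.35 to 0.725 m from the base axis. Payload 6 kg.
Tool frame: the origin (TCP) lies on the centre line of the jaws, within the pads' length; the fingertips stand ctrl.tip_extent ahead of it and the grasp point (between the pads) lies 2 mm behind it (ctrl.tip_extent is the distance from the TCP to the fingertips, in m); z points along the fingers, y is the line along which they close (so a half turn about z gives the same grasp; the last joint's range is limited). The gripper opens to 85 mm and grips with 20 to 120 N. Pads are 22 mm wide; open, the fingers measure 114 mm over their backs; the gripper's body (76 mm by 85 mm) begins 54 mm behind the grasp point. The pads swing forward as they close: fully open they stand 13 mm farther back than shut.
Start: joints at [-0.82, 0.04, 0.085, 0, -1.615, -0.334], TCP at [0.243, -0.549, 0.216] pointing down, gripper open.
Joint ranges: [-2.56, 2.56], [-1.29, 2.01], [-1.08, 1.49], [-3.29, 1.98], [-2.81, -0.18], [-2.99, 2.99]. Speed limits (rad/s): [2.57, 2.57, 3.01, 3.14, 3.14, 3.14].

INTERFACE

Orientations are given as [roll, pitch, yaw] about the fixed x, y, z axes, in that order (R = Rz(yaw) Ry(pitch) Rx(roll)).
In Python, from bench import sense, get_image, ctrl gives the robot as it stands. The module is installed in compiled form; this text tells all that it offers.
- The arm moves only by the shell command python3 -m creep 'ROWS' [FORCE]. ROWS is a JSON object of lists of equal length, an entry for each row: "grip": the finger opening in mm, from 0 to 85.4; "slide": the shift along the tool's x, y, z in units of 50 mm (1.0 is 50 mm), a list of three; "yaw": the turn about the tool's z in units of 10 degrees (1.0 is 10 degrees). In form: {"grip": [grip, ...], "slide": [[tx, ty, tz], ...], "yaw": [yaw, ...]}. A call has 1 to 8 rows; each row shifts and turns the commanded pose from where the row before left it, along the tool's axes as they then stand; what a row does not reach is not made up. A row lasts 1/8 s, in which the tool goes at most 62.5 mm and 10.7 degrees, less where a joint would pass 70% of its speed; a pose out of reach is approached as far as the arm can. A call is refused whole if a number of a shift passes 1 or a number of a turn 1, either way. A call with a gripper value outside its range is refused whole. The fingers move at their own pace and stop on an object; FORCE is the grip in N (left out, the last holds). Time passes only in rows, so rows that do not move let the fingers close. It gives the time, the measured TCP pose, the force, the opening and the grip force at its end, in the units of the state.
- sense(): the state, without advancing time (a new reading comes with each control period).
- get_image(name): name is "scene" or "side" or "wrist"; returns a dict with "image" (480x640x3 uint8, red, green, blue), "depth" (480x640 float32, m along the optical axis (not along the pixel's ray), 0 where there is no reading), "camera_matrix" (3x3 intrinsics, pixels), "T" (4x4, takes a point from camera to world coordinates). Camera axes: x right, y down, z forward; pixel columns grow to the right and rows downward; lengths in m; the calibration is good to about 2 mm. A picture is of the moment at which its call begins.
- ctrl.close_job(): hands the job in; it is judged then, once.
The state is a dict: "time": time; "joint_positions": joint angles; "joint_velocities": joint speeds; "joint_torque": joint torques, N m; "eef_pos": TCP position; "tool_rot": TCP orientation; "ft_force": force on the tool from outside, world axes, zero at the start; "torque": the same for the moment, N m; "gripper_width": finger opening in m; "gripper_force": force on a finger pad.
Only numpy, scipy, OpenCV 4.12 (cv2) and the standard library are available. Lean on these libraries where they do the work, as an engineer would, in place of code of your own. Each camera call takes 0.05 s, during which the arm holds its last target. There are 200 camera calls.

TASK

Lift the amber glass sample plate up off the drip rack, find its frosted end by the small notched corner, and work out from it which face bears the label. Carry the plate over the middle of the light pad and finish holding it there, still, at least 10 cm above the bench, with the label face turned upward (tipped back about 45 degrees from upright like a page on a lectern, or flatter). Do not let go at the end, and leave the jar, tumbler, jacks and paddle where they are.

Things in the scene. Friction and masses are not known exactly. Their poses are not given: they have to be found in the camera images.
- plate: Amber glass plate, 120 long (y) x 60 high (z) x 8 mm thick (x), about 140 g. Hangs upright, long edge level, facing anywhere round the compass. Origin: middle of its lower long edge; +z to its upper edge, +y to the frosted end, +x out of the label face. Frosted: the whitish last 44 mm on +y. A white stripe crosses both faces near the plain end. Grip it across the thickness at mid upper edge.
- plate_notch (a point): Inner corner of the 12 x 12 mm notch cut from the upper corner of the frosted end; 48 mm from the plate's middle along +y, 48 mm above the lower edge. It tells the label face: facing the label with the notch in the upper edge, the frosted end is on your right.
- plate_label (a point): Middle of the label: orange with a white bar, 34 x 30 mm, on the frosted end of the +x face only (the other face is bare); 37 mm from the plate's middle along +y, 23 mm above the lower edge.
- plate_center (a point): Middle of the plate, 30 mm above its lower edge; axes as plate.
- plate_top (a point): Middle of the plate's upper edge, 60 mm above its lower edge and 128 mm above the bench while it hangs. A steel pin, 6 mm thick, sticks out 18 mm from each short end of the plate, 18 mm below this edge.
- rack: Dark steel drip rack, fixed, same from either side: base 90 (x) x 190 (y) x 12 mm, posts 70 mm either side of the middle (y) with open V seats about 28 mm wide (x), topping out 120 mm above the bench. The plate's pins lie in the seats, 110 mm above the bench: a lift of 15 mm straight up frees them. Origin: underside centre on the bench.
- pad: Light pad, fixed on the bench: black slab 180 (x) x 220 (y) x 12 mm with a bright white top. Origin: underside centre on the bench.
- jar: Amber jar with steel lid, diameter 60, height 75 mm, loose; leave alone. Origin: underside centre.
- tumbler: Greenish glass tumbler, diameter 68, height 85 mm, loose; leave alone. Origin: underside centre.
- jacks: Steel glassblower's jacks lying flat, 212 x 56 x 12 mm, loose; leave alone. Origin: underside middle, long along x.
- paddle: Charred wooden paddle lying flat, blade 130 x 80, handle 130 x 24, 14 mm thick, loose; leave alone. Origin: underside near the middle, long along x.
Mind the look-alikes: they are no part of the job. What is shaped like the plate but purple is not meant.

How it is judged:
By the outcome, as a careful person would: the job done as asked, in the order asked, and still so for the second after the job is handed in, while the arm keeps its last pose, push and grip.
It also fails if it takes over 32 s, if anything falls off the work surface, if the arm or the gripper's body presses on something with over 40 N, if the wrist force passes 120 N, or if a joint passes its speed limit or range.

## Working session

There is one attempt and no reset: what is moved stays moved. The work goes in short steps, Python scripts to look and compute and a shell command to move; the robot and the scene stay as the last step left them, time stands still between calls to the robot, and variables do not carry over. Pictures are saved under pics/ and viewed, at most 13 in all, crops included, and the job is handed in when it is done.

```bash
mkdir -p pics; cat > h.py <<'E'
import numpy as np, cv2
from bench import sense,get_image,ctrl
def snap(n,f):
    d=get_image(n); cv2.imwrite('pics/'+f+'.png',d['image'][:,:,::-1]); np.savez('pics/'+f+'.npz',**d); return d
def ld(f): return np.load('pics/'+f+'.npz')
def pt(d,u,v):
    K=d['camera_matrix'];z=d['depth'][int(v),int(u)]
    return (d['T']@np.r_[np.linalg.inv(K)@[u,v,1]*z,1])[:3]
def ray(d,u,v,h):
    r=d['T'][:3,:3]@np.linalg.inv(d['camera_matrix'])@[u,v,1];o=d['T'][:3,3]
    return o+r*(h-o[2])/r[2]
E
python3 - <<'E'
from h import *
a=snap('scene','s1');b=snap('side','d1');c=snap('wrist','w1')
for d in(a,b,c):print(d['T'].round(2).tolist())
print(sense(),ctrl.tip_extent)
E
```

```text
[[0.76, 0.36, -0.55, 1.13], [0.66, -0.43, 0.62, -0.71], [-0.01, -0.83, -0.56, 0.73], [0.0, 0.0, 0.0, 1.0]]
[[-0.98, -0.12, 0.19, 0.26], [-0.22, 0.53, -0.82, 1.12], [-0.0, -0.84, -0.54, 0.85], [0.0, 0.0, 0.0, 1.0]]
[[-0.4, 0.87, 0.28, 0.17], [0.91, 0.38, 0.12, -0.58], [0.0, 0.31, -0.95, 0.37], [0.0, 0.0, 0.0, 1.0]]
{'time': 0.15, 'joint_positions': array([-8.20294283e-01,  4.06968897e-02,  8.40276355e-02, -3.24518511e-04,
       -1.61546949e+00, -3.33666955e-01]), 'joint_velocities': array([-0.00107008, -0.00156166,  0.00291996,  0.00160648, -0.00160704,
       -0.00041399]), 'joint_torque': array([-4.17597155e-03, -3.68612194e+01,  3.47691751e+01,  6.93619698e+00,
       -4.36855320e-03, -1.30342806e-05]), 'eef_pos': array([ 0.24284827, -0.548366  ,  0.21539062]), 'tool_rot': array([ 3.14021809e+00, -1.33320833e-04, -2.72474320e+00]), 'ft_force': array([0.02276438, 0.57013759, 0.4044445 ]), 'torque': array([-0.0153469 ,  0.00157068, -0.01360373]), 'gripper_force': 0.0, 'gripper_width': 0.08548525811314708} 0.017
```

View pics/s1.png

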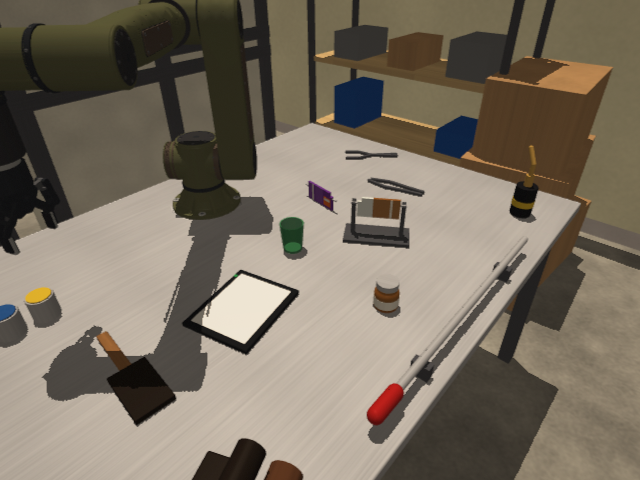

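View pics/d1.png

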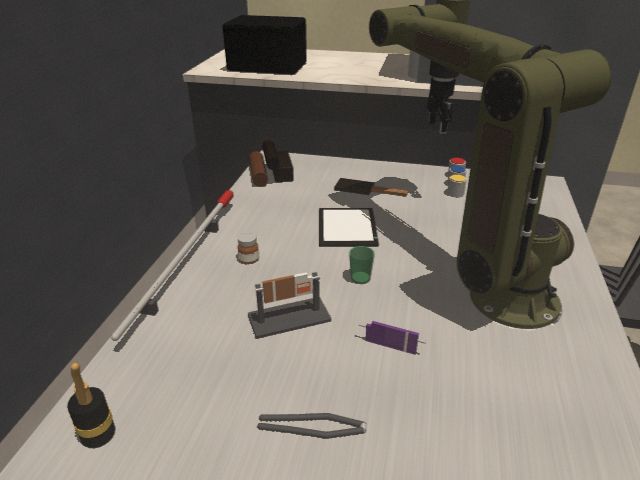

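Candidates: the amber plate in the rack (scene ~(378,208), side ~(288,290)) and a purple plate on the bench (scene (320,195), side (392,337)). The amber one fits because of its colour and because it hangs in the dark rack. I'll enlarge both views to confirm.

```bash
python3 - <<'E'
from h import *
a=ld('s1');b=ld('d1')
A=cv2.resize(a['image'][185:255,335:415],None,fx=5,fy=5,interpolation=2)[:350]
B=cv2.resize(b['image'][260:330,240:340],None,fx=4,fy=5,interpolation=2)[:350]
cv2.imwrite('pics/c1.png',np.hstack([A,B])[:,:,::-1])
# pad
for d,n in((a,'s'),(b,'d')):
    im=d['image'].astype(int); m=((im.min(2)>200)).astype(np.uint8)
    k,l,st,c=cv2.connectedComponentsWithStats(m)
    for i in np.argsort(-st[1:,4])[:3]+1:
        cn=max(cv2.findContours((l==i).astype(np.uint8),0,2)[0],key=len)
        box=cv2.boxPoints(cv2.minAreaRect(cn))
        P=np.array([ray(d,*p[0],.012)[:2] for p in cn]).astype(np.float32)
        print(n,st[i],cv2.minAreaRect(P))
    # amber mask
    hsv=cv2.cvtColor(d['image'],cv2.COLOR_RGB2HSV)
    m=cv2.inRange(hsv,(5,120,60),(20,255,255));k,l,st,c=cv2.connectedComponentsWithStats(m)
    for i in range(1,k):
        if st[i,4]>60: print('amber',st[i])
E
```

```text
s [ 203  275   86   68 3253] ((0.4840170741081238, -0.25791797041893005), (0.14587897062301636, 0.1865055412054062), 12.782676696777344)
s [206 307   1   3   3] ((0.4267735183238983, -0.32000911235809326), (0.00688561424612999, 0.0), 143.26907348632812)
s [205 311   1   2   2] ((0.43457460403442383, -0.32866644859313965), (0.0033796196803450584, 0.0), 143.3733367919922)
amber [  314    32   299   253 21428]
amber [373 198  28  21 445]
amber [375 287  24  16 216]
amber [ 97 332  34  38 508]
amber [266 461  35  19 516]
d [ 324  210   49   30 1332] ((0.488800585269928, -0.26199638843536377), (0.14539678394794464, 0.17834220826625824), 12.31401252746582)
d [295 273  11   3  14] ((0.5668356418609619, 0.02891915664076805), (0.02859807014465332, 0.005272146314382553), 31.105133056640625)
d [329  60   5   2   7] ((0.9593638777732849, -2.297805070877075), (0.02646496519446373, 0.02655736729502678), 11.603757858276367)
amber [250 151  16  27 273]
amber [384 189  24   6  70]
amber [238 244  19  10 126]
amber [263 276  32  27 548]
amber [297 282  13  12  91]
amber [ 71 363  21  42 440]
```

View pics/c1.png

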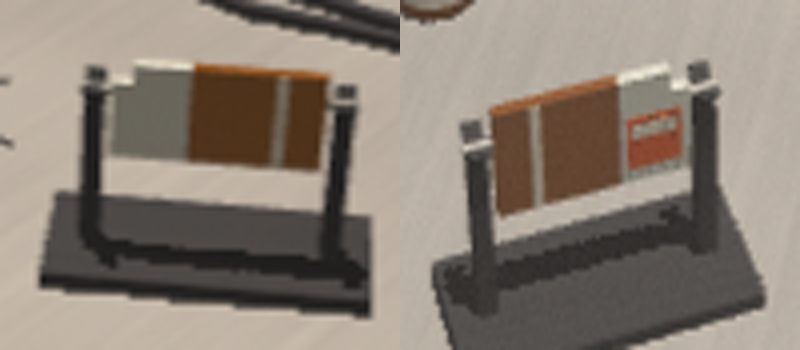

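The crop confirms it. The amber plate hangs in the rack with its frosted, notched end at the left in scene (361,200) and at the right in side (308,275). The orange label shows only in the side view (~(304,288)), so the label faces the side camera.

```bash
python3 - <<'E'
from h import *
a=ld('s1');b=ld('d1')
# near top edges of each visible face, z=.128
s=[ray(a,361.6,198.4,.128),ray(a,400.4,200.2,.128)]
d=[ray(b,262.5,281.8,.128),ray(b,307.3,273.6,.128)]
print(np.round(s,4),np.round(d,4))
for e,f in((s,d),): 
    for q in(e,f):
        v=q[1]-q[0];print(np.linalg.norm(v[:2]),np.degrees(np.arctan2(v[1],v[0])))
# post tops in both views (z=.12) 
print('posts',ray(a,335+95/5,185+73/5,.12),ray(a,335+345/5,185+92/5,.12),ray(b,240+71/4,260+128/5,.12),ray(b,240+299/4,260+71/5,.12))
# rack base bottom centre from depth: plate face points
for dd,(u0,u1,v0,v1) in((a,(376,398,200,216)),(b,(266,290,284,296))):
    P=np.array([pt(dd,u,v) for u in range(u0,u1) for v in range(v0,v1) if dd['depth'][v,u]>0])
    c=np.median(P,0);w=np.linalg.svd(P-c,full_matrices=0)[2];print('depth',len(P),c,w[2])
E
```

```text
[[0.5119 0.1674 0.128 ]
 [0.5997 0.2284 0.128 ]] [[0.6025 0.2266 0.128 ]
 [0.5088 0.1735 0.128 ]]
0.10693740336720864 34.80692714237339
0.10773440925425648 -150.46147212416577
posts [0.49146674 0.15976437 0.12      ] [0.6099023  0.23209545 0.12      ] [0.61254461 0.23291328 0.12      ] [0.4935491  0.16158413 0.12      ]
depth 350 [0.57088721 0.20564511 0.10341014] [-0.51880003  0.85468601  0.01893027]
depth 287 [0.57119464 0.21522664 0.10210425] [-0.5169155   0.85570123 -0.02395336]
```

```bash
python3 -m creep '{"grip":[85,85,85,85,85,85,85,85],"slide":[[0,0,0],[-0.9,0.66,0],[-0.9,0.66,0],[-0.9,0.66,0],[-0.9,0.66,0],[-0.9,0.66,0],[-0.9,0.66,0],[-0.9,0.66,0]],"yaw":[-0.72,0,0,0,0,0,0,0]}'
python3 -m creep '{"grip":[60,60,50,50,50,50,50],"slide":[[-0.9,0.66,0],[-0.9,0.66,0],[-0.9,0.66,0],[-0.9,0.66,0],[-0.9,0.66,0],[-0.9,0.66,0],[0,0,0]],"yaw":[0,0,0,0,0,0,0]}'
```

```text
time: 1.15
eef_pos: [0.3937, -0.1864, 0.2162]
tool_rot: [-3.142, 0.001, -2.599]
ft_force: [0.5, 0.1, -0.4]
gripper_width: 0.085
gripper_force: 0.0
time: 2.02
eef_pos: [0.5225, 0.1236, 0.2141]
tool_rot: [3.141, -0.004, -2.596]
ft_force: [-0.2, -0.6, -0.5]
gripper_width: 0.0501
gripper_force: 0.0
```

```bash
python3 -m creep '{"grip":[50,50,50],"slide":[[-0.63,0.48,0],[-0.63,0.48,0],[0,0,0]],"yaw":[0,0,0]}'
python3 - <<'E'
from h import *
c=snap('wrist','w2');s=snap('scene','s2');print(sense()['eef_pos'],sense()['tool_rot'])
cv2.imwrite('pics/w2s2.png',np.hstack([cv2.resize(c['image'],(400,300)),cv2.resize(s['image'][80:280,270:470],(300,300))])[:,:,::-1])
E
```

```text
time: 2.4
eef_pos: [0.5516, 0.1956, 0.2148]
tool_rot: [3.141, -0.002, -2.598]
ft_force: [0.1, -0.9, -0.7]
gripper_width: 0.0501
gripper_force: 0.0
[0.55148158 0.19397595 0.21591122] [-3.14147202e+00 -8.45764564e-04 -2.59918428e+00]
```

View pics/w2s2.png

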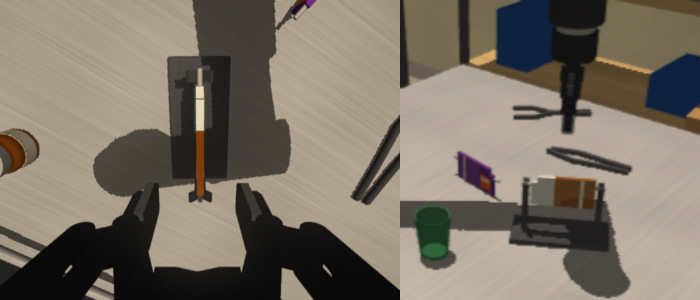

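The wrist view (left half) shows the plate upright between the open fingers, top edge in wrist pixels about (320,140) to (320,312). I'll measure its line in this view.

```bash
python3 - <<'E'
from h import *
c=ld('w2');hsv=cv2.cvtColor(c['image'],cv2.COLOR_RGB2HSV)
m=cv2.inRange(hsv,(5,140,80),(20,255,255));m[:, :250]=0;m[:,400:]=0;m[330:]=0
ys,xs=np.nonzero(m);L=[]
for y in range(ys.min(),ys.max()+1,8):
    q=xs[ys==y];print(y,q.min(),q.max(),hsv[y,q.min()-2:q.max()+3,2].tolist());L.append(((q.min()+q.max())/2,y))
P=np.array([ray(c,u,v,.128) for u,v in L]);v=P[0]-P[-1]
print(P.round(4).tolist(),np.degrees(np.arctan2(v[1],v[0])))
t=sense()['eef_pos'];yaw=sense()['tool_rot'][2]
e=np.array([np.cos(yaw),np.sin(yaw)]);n=np.array([e[1],-e[0]])
print([(np.round([(p[:2]-t[:2])@e,(p[:2]-t[:2])@n],4)).tolist() for p in P])
col=hsv[:,320];print([(y,col[y].tolist()) for y in range(100,340,6)])
E
```

```text
147 326 326 [229, 222, 165, 93, 72]
155 326 326 [226, 226, 194, 109, 73]Traceback (most recent call last):
  File "<stdin>", line 6, in <module>
    return umr_minimum(a, axis, None, out, keepdims, initial, where)
ValueError: zero-size array to reduction operation minimum which has no identity
```

```bash
python3 - <<'E'
from h import *
c=ld('w2');hsv=cv2.cvtColor(c['image'],cv2.COLOR_RGB2HSV)
m=cv2.inRange(hsv,(5,140,80),(20,255,255));m[:, :290]=0;m[:,350:]=0;m[330:]=0;m[:200]=0
L=[]
for y in range(216,312,10):
    q=np.nonzero(m[y])[0]
    if len(q): L.append(((q.min()+q.max())/2,y,q.min(),q.max()))
print(L)
P=np.array([ray(c,l[0],l[1],.128) for l in L]);v=P[0]-P[-1]
t=sense()['eef_pos'];yaw=sense()['tool_rot'][2]
e=np.array([np.cos(yaw),np.sin(yaw)]);n=np.array([e[1],-e[0]])*-1
n=np.array([-0.517,.856]) 
print(np.degrees(np.arctan2(v[1],v[0])),np.degrees(yaw))
print([(np.round([(p[:2]-t[:2])@e,(p[:2]-t[:2])@n],4)).tolist() for p in P])
print([(y,hsv[y,320].tolist()) for y in range(124,330,5)])
E
```

```text
[(np.float64(319.5), 216, np.int64(314), np.int64(325)), (np.float64(319.5), 226, np.int64(314), np.int64(325)), (np.float64(319.5), 236, np.int64(314), np.int64(325)), (np.float64(319.5), 246, np.int64(314), np.int64(325)), (np.float64(319.5), 256, np.int64(314), np.int64(325)), (np.float64(319.5), 266, np.int64(314), np.int64(325)), (np.float64(320.0), 276, np.int64(314), np.int64(326)), (np.float64(320.0), 286, np.int64(315), np.int64(325)), (np.float64(320.0), 296, np.int64(315), np.int64(325)), (np.float64(320.0), 306, np.int64(315), np.int64(325))]
-148.36492604285 -148.92228920616174
[[0.012, 0.0048], [0.0052, 0.0048], [-0.0017, 0.0048], [-0.0088, 0.0049], [-0.0159, 0.0049], [-0.0232, 0.0049], [-0.0306, 0.0053], [-0.0382, 0.0053], [-0.0458, 0.0053], [-0.0536, 0.0054]]
[(124, [18, 45, 187]), (129, [18, 46, 188]), (134, [19, 43, 188]), (139, [24, 43, 224]), (144, [24, 42, 228]), (149, [24, 41, 228]), (154, [23, 42, 227]), (159, [24, 50, 177]), (164, [24, 42, 226]), (169, [22, 41, 225]), (174, [23, 42, 226]), (179, [23, 41, 224]), (184, [24, 43, 223]), (189, [24, 43, 223]), (194, [23, 43, 223]), (199, [24, 44, 221]), (204, [23, 43, 223]), (209, [15, 128, 164]), (214, [13, 229, 129]), (219, [13, 231, 127]), (224, [13, 245, 127]), (229, [13, 247, 128]), (234, [13, 241, 126]), (239, [14, 247, 125]), (244, [14, 249, 124]), (249, [14, 245, 125]), (254, [13, 241, 125]), (259, [12, 233, 127]), (264, [13, 235, 129]), (269, [13, 235, 125]), (274, [13, 227, 128]), (279, [13, 233, 126]), (284, [13, 234, 124]), (289, [12, 223, 128]), (294, [12, 217, 128]), (299, [12, 211, 134]), (304, [12, 213, 135]), (309, [12, 210, 136]), (314, [21, 53, 77]), (319, [16, 50, 77]), (324, [20, 47, 151]), (329, [19, 48, 175])]
```

```bash
python3 -m creep '{"grip":[50,50,50,50,50],"slide":[[0.03,0.08,0],[0,0,0.7],[0,0,0.7],[0,0,0.64],[0,0,0]],"yaw":[0,0,0,0,0]}'
python3 -m creep '{"grip":[3,3,3,3,3,3],"slide":[[0,0,0],[0,0,0],[0,0,0],[0,0,0],[0,0,0],[0,0,0]],"yaw":[0,0,0,0,0,0]}' 30
```

```text
time: 3.12
eef_pos: [0.5467, 0.1958, 0.1119]
tool_rot: [3.141, -0.005, -2.6]
ft_force: [-0.0, 0.6, 0.7]
gripper_width: 0.0503
gripper_force: 0.0
time: 3.88
eef_pos: [0.5483, 0.1971, 0.1142]
tool_rot: [3.142, -0.0, -2.599]
ft_force: [-0.1, -0.4, -0.9]
gripper_width: 0.0033
gripper_force: 0.0
```

```bash
python3 - <<'E'
from h import *
c=snap('side','d3');w=snap('wrist','w3');s=snap('scene','s3');print(sense()['eef_pos'],sense()['gripper_width'])
z=lambda i:cv2.resize(i,(400,300),interpolation=2)
cv2.imwrite('pics/m3.png',np.hstack([z(c['image'][210:345,210:390]),z(s['image'][130:265,290:470])])[:,:,::-1])
E
```

```text
[0.54825033 0.19708829 0.11413327] 0.0027575534816448115
```

View pics/m3.png

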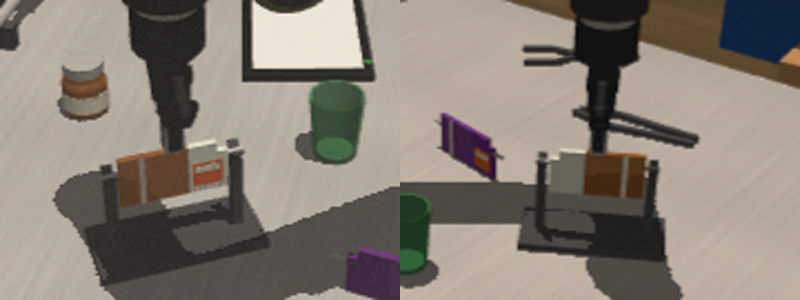

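The fingers have closed just above the plate's top edge (crop: side (172,152), scene (598,152)), so there's no grip and the plate hasn't moved. I'll measure the fingertip height.

```bash
python3 - <<'E'
from h import *
for f,(u0,v0),cols in(('d3',(210,210),range(280,300)),('s3',(290,130),range(550-0,561))):
    d=ld(f)
    if f=='s3': cols=[290+int(x*.45) for x in range(180,230,6)]; 
    else: cols=[210+int(x*.45) for x in range(160,195,5)]
    cols=[int(u0+ (x)*.45) for x in (range(160,195,5) if f=='d3' else range(185,215,5))]
    for u in cols[2:6]:
        for v in (range(260,288,2) if f=='d3' else range(180,204,2)):
            print(f,u,v,pt(d,u,v).round(3),d['image'][v,u])
E
```

```text
d3 286 260 [0.539 0.239 0.208] [39 36 35]
d3 286 262 [0.541 0.235 0.199] [38 35 34]
d3 286 264 [0.541 0.235 0.194] [40 39 35]
d3 286 266 [0.54  0.238 0.191] [40 39 34]
d3 286 268 [0.542 0.234 0.182] [42 39 36]
d3 286 270 [0.549 0.213 0.161] [41 40 39]
d3 286 272 [0.549 0.212 0.154] [43 40 38]
d3 286 274 [0.549 0.214 0.15 ] [42 40 37]
d3 286 276 [0.549 0.214 0.144] [40 35 35]
d3 286 278 [0.551 0.207 0.133] [70 66 61]
d3 286 280 [0.552 0.205 0.126] [93 63 42]
d3 286 282 [0.553 0.203 0.118] [97 69 50]
d3 286 284 [0.554 0.202 0.111] [97 68 48]
d3 286 286 [0.553 0.206 0.108] [96 65 45]
d3 288 260 [0.529 0.256 0.221] [43 40 36]
d3 288 262 [0.531 0.253 0.213] [40 40 36]
d3 288 264 [0.533 0.247 0.203] [38 35 32]
d3 288 266 [0.535 0.239 0.192] [38 36 33]
d3 288 268 [0.538 0.23  0.18 ] [37 35 32]
d3 288 270 [0.544 0.211 0.16 ] [40 38 36]
d3 288 272 [0.545 0.211 0.154] [42 39 38]
d3 288 274 [0.545 0.212 0.149] [40 38 36]
d3 288 276 [0.545 0.21  0.142] [40 39 39]
d3 288 278 [0.547 0.206 0.133] [75 70 65]
d3 288 280 [0.55  0.198 0.12 ] [94 66 44]
d3 288 282 [0.55  0.199 0.115] [96 66 45]
d3 288 2
[... 2603 characters left out ...]
[70 67 61]
s3 382 196 [0.56  0.196 0.141] [84 79 72]
s3 382 198 [0.56  0.196 0.134] [99 85 71]
s3 382 200 [0.561 0.195 0.129] [77 49 26]
s3 382 202 [0.559 0.199 0.12 ] [77 50 26]
s3 384 180 [0.59  0.151 0.217] [18 18 19]
s3 384 182 [0.587 0.157 0.208] [24 23 24]
s3 384 184 [0.585 0.16  0.2  ] [125 117 106]
s3 384 186 [0.581 0.169 0.19 ] [35 33 33]
s3 384 188 [0.578 0.174 0.181] [60 56 52]
s3 384 190 [0.406 0.451 0.001] [165 156 143]
s3 384 192 [0.413 0.44  0.   ] [181 169 156]
s3 384 194 [0.42  0.429 0.   ] [184 171 158]
s3 384 196 [0.43  0.414 0.002] [182 170 157]
s3 384 198 [0.439 0.402 0.003] [162 122  89]
s3 384 200 [0.563 0.202 0.127] [76 50 25]
s3 384 202 [0.562 0.205 0.119] [77 50 26]
```

```bash
python3 - <<'E'
from h import *
d=ld('w3');cv2.imwrite('pics/w3c.png',cv2.resize(d['image'],(800,600))[:,:,::-1])
E
```

```text
(no output)
```

View pics/w3c.png

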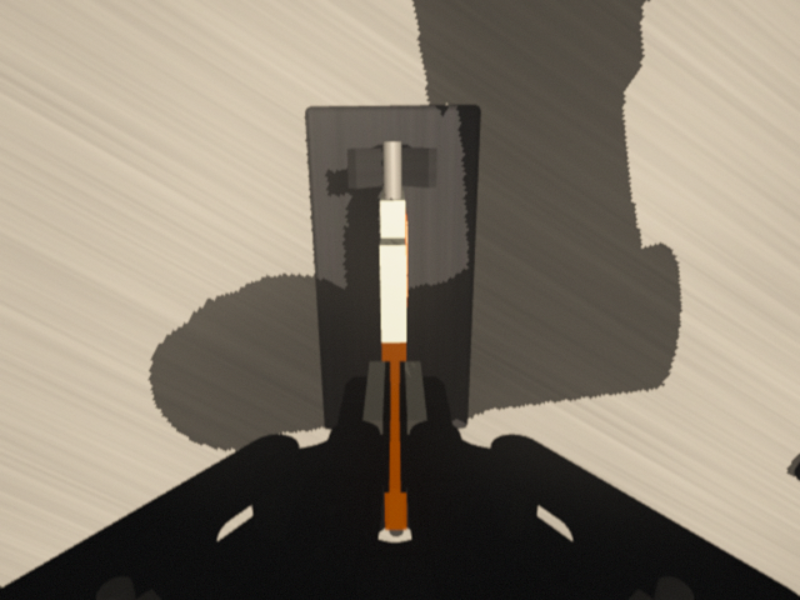

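The wrist view shows the pads centred over the plate at (395,390), with the orange edge running beneath them. Depth puts the tips at z≈0.132, about 35 mm higher than the reported TCP implies. I'll open, go down 35 mm and close again.

```bash
python3 -m creep '{"grip":[45,45,45,45,45,45],"slide":[[0,0,0],[0,0,0],[0,0,0],[0,0,0.35],[0,0,0.35],[0,0,0]],"yaw":[0,0,0,0,0,0]}'
python3 -m creep '{"grip":[3,3,3,3,3,3],"slide":[[0,0,0],[0,0,0],[0,0,0],[0,0,0],[0,0,0],[0,0,0]],"yaw":[0,0,0,0,0,0]}' 40
```

```text
time: 4.78
eef_pos: [0.5469, 0.1963, 0.0761]
tool_rot: [3.141, -0.005, -2.599]
ft_force: [0.4, 0.0, 0.1]
gripper_width: 0.0451
gripper_force: 0.0
time: 5.52
eef_pos: [0.5487, 0.1972, 0.08]
tool_rot: [-3.141, 0.001, -2.599]
ft_force: [0.1, -1.1, 4.4]
gripper_width: 0.0072
gripper_force: 42.8
```

Gripped: 7.2 mm opening, 43 N. Next I lift and carry. Slides and yaw can't tilt the tool, so I'll stand the plate on the pad, tip it onto its bare face so the label is up, then re-grip it across its 60 mm width and lift.

```bash
python3 -m creep '{"grip":[3,3,3,3,3,3],"slide":[[0,0,-0.3],[0,0,-0.3],[0,0,-0.8],[0,0,-0.8],[0,0,-0.8],[0,0,0]],"yaw":[0,0,0,0,0,0]}' 60
python3 -m creep '{"grip":[3,3,3,3,3,3,3,3],"slide":[[0.4,-0.45,0],[0.72,-0.82,0],[0.72,-0.82,0],[0.72,-0.82,0],[0.72,-0.82,0],[0.72,-0.82,0],[0.72,-0.82,0],[0.72,-0.82,0]],"yaw":[0,0,0,0,0,0,0,0]}'
python3 -m creep '{"grip":[3,3,3],"slide":[[0.35,-0.38,0],[0,0,0],[0,0,0]],"yaw":[0,0,0]}'
python3 - <<'E'
from h import *
c=snap('side','d4');w=snap('wrist','w4');s=snap('scene','s4');print(sense()['eef_pos'],sense()['gripper_width'])
z=lambda i:cv2.resize(i,(400,300),interpolation=2)
cv2.imwrite('pics/m4.png',np.hstack([z(c['image'][110:275,250:470]),z(w['image'])])[:,:,::-1])
E
```

```text
time: 6.28
eef_pos: [0.5495, 0.1976, 0.2343]
tool_rot: [-3.142, 0.007, -2.599]
ft_force: [-0.6, 0.5, -2.0]
gripper_width: 0.0069
gripper_force: 59.7
time: 7.28
eef_pos: [0.4742, -0.2097, 0.2288]
tool_rot: [3.141, 0.0, -2.599]
ft_force: [0.6, 0.1, -1.7]
gripper_width: 0.0068
gripper_force: 59.7
time: 7.65
eef_pos: [0.4699, -0.2332, 0.2288]
tool_rot: [3.141, -0.0, -2.599]
ft_force: [0.1, -0.2, -0.8]
gripper_width: 0.0074
gripper_force: 59.6
[ 0.47018747 -0.23279103  0.22911003] 0.007297793490064582
```

View pics/m4.png

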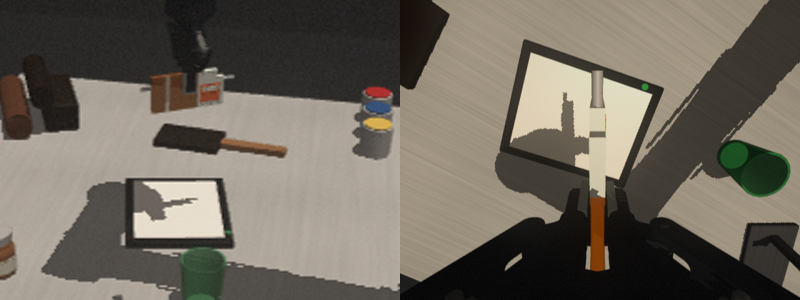

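The plate is held firmly over the pad, long edge level, label toward the side camera (side crop (210,92)). Now lowering.

```bash
python3 -m creep '{"grip":[3,3,3,3,3,3,3],"slide":[[0,0,0.6],[0,0,0.8],[0,0,0.8],[0,0,0.8],[0,0,0.6],[0,0,0.3],[0,0,0]],"yaw":[0,0,0,0,0,0,0]}'
python3 -m creep '{"grip":[3,3,3],"slide":[[0,0,0.06],[0,0,0],[0,0,0]],"yaw":[0,0,0]}'
python3 - <<'E'
from h import *
c=snap('side','d5');print(sense()['eef_pos'],sense()['ft_force'])
hsv=cv2.cvtColor(c['image'],cv2.COLOR_RGB2HSV);m=cv2.inRange(hsv,(5,110,50),(20,255,255))
m[:150]=0;m[260:]=0;m[:,:310]=0;m[:,400:]=0
ys,xs=np.nonzero(m)
P=np.array([pt(c,u,v) for u,v in zip(xs,ys)]);print(len(P),np.percentile(P,[2,50,98],axis=0).round(3).tolist())
E
```

```text
time: 8.68
eef_pos: [0.4697, -0.2333, 0.0338]
tool_rot: [3.141, -0.001, -2.598]
ft_force: [-0.2, -0.8, -2.0]
gripper_width: 0.0076
gripper_force: 59.7
time: 9.05
eef_pos: [0.4703, -0.2338, 0.0319]
tool_rot: [-3.141, 0.001, -2.599]
ft_force: [0.1, -0.7, -1.4]
gripper_width: 0.0072
gripper_force: 59.7
[ 0.47023181 -0.23376492  0.0317663 ] [ 0.10909134  0.01616275 -0.96397518]
463 [[0.351, -0.534, 0.007], [0.476, -0.228, 0.036], [0.522, -0.198, 0.081]]
```

```bash
python3 -m creep '{"grip":[3,3,3],"slide":[[0,0,0.06],[0,0,0.04],[0,0,0]],"yaw":[0,0,0]}'
python3 -m creep '{"grip":[3,3],"slide":[[0,0,0.04],[0,0,0]],"yaw":[0,0]}'
```

```text
time: 9.48
eef_pos: [0.4697, -0.2336, 0.0258]
tool_rot: [3.141, -0.001, -2.599]
ft_force: [-1.4, -0.2, -1.5]
gripper_width: 0.0071
gripper_force: 59.7
time: 9.72
eef_pos: [0.4699, -0.2337, 0.0241]
tool_rot: [3.142, 0.0, -2.599]
ft_force: [0.7, 0.6, -1.0]
gripper_width: 0.0074
gripper_force: 59.8
```

```bash
python3 -m creep '{"grip":[3,3],"slide":[[0,0,0.03],[0,0,0]],"yaw":[0,0]}'
python3 -m creep '{"grip":[3,3],"slide":[[0,0,0.03],[0,0,0]],"yaw":[0,0]}'
```

```text
time: 9.98
eef_pos: [0.4703, -0.234, 0.0241]
tool_rot: [-3.14, 0.0, -2.599]
ft_force: [-2.2, 1.1, 5.8]
gripper_width: 0.0071
gripper_force: 60.6
time: 10.22
eef_pos: [0.4706, -0.2343, 0.024]
tool_rot: [-3.139, 0.001, -2.599]
ft_force: [-6.0, 3.2, 13.6]
gripper_width: 0.0071
gripper_force: 61.8
```

Contact at eef z 0.024. I'll unload slightly, open to 36 mm, rise 18 mm, then push the top over slowly with the label-side finger so the other finger catches it.

```bash
python3 -m creep '{"grip":[3,36,36,36,36,36],"slide":[[0,0,-0.05],[0,0,0],[0,0,0],[0,0,0],[0,0,-0.36],[0,0,0]],"yaw":[0,0,0,0,0,0]}' 20
python3 -m creep '{"grip":[36,36,36,36,36],"slide":[[0,-0.1,0],[0,-0.1,0],[0,-0.12,0],[0,-0.14,0],[0,0,0]],"yaw":[0,0,0,0,0]}'
python3 - <<'E'
from h import *
c=snap('side','d6');w=snap('wrist','w6');print(sense()['eef_pos'],sense()['ft_force'])
z=lambda i:cv2.resize(i,(400,300),interpolation=2)
cv2.imwrite('pics/m6.png',np.hstack([z(c['image'][165:255,290:410]),z(w['image'])])[:,:,::-1])
E
```

```text
time: 10.98
eef_pos: [0.4714, -0.2341, 0.0442]
tool_rot: [-3.139, 0.003, -2.599]
ft_force: [0.0, 0.6, 0.0]
gripper_width: 0.0363
gripper_force: 0.0
time: 11.6
eef_pos: [0.4819, -0.2539, 0.0414]
tool_rot: [3.141, -0.0, -2.6]
ft_force: [-0.5, 0.3, 0.5]
gripper_width: 0.0359
gripper_force: 0.0
[ 0.48178144 -0.25358312  0.04157479] [-0.60234992 -0.78218535 -0.06085663]
```

View pics/m6.png

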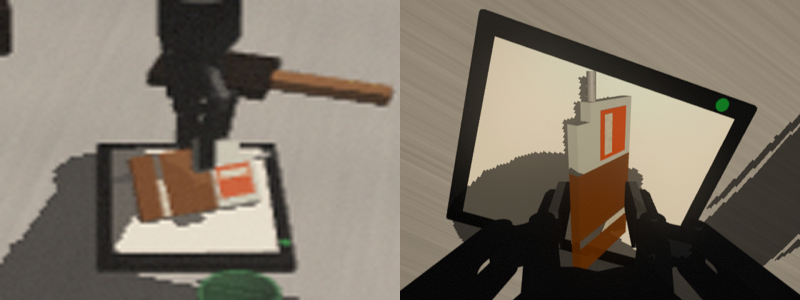

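The plate now leans on the back finger, label face turned up (wrist crop label (612,130)). I'll lower the tips 20 mm, then open so it slides down flat.

```bash
python3 -m creep '{"grip":[36,36,36,48,56,64,72,78],"slide":[[0,0,0.2],[0,0,0.2],[0,0,0],[0,0,0],[0,0,0],[0,0,0],[0,0,0],[0,0,0]],"yaw":[0,0,0,0,0,0,0,0]}'
python3 -m creep '{"grip":[85,85,85,85],"slide":[[0,-0.1,0],[0,-0.1,0],[0,0,-0.8],[0,0,-0.8]],"yaw":[0,0,0,0]}'
python3 - <<'E'
from h import *
c=snap('side','d7');w=snap('wrist','w7');s=sense();print(s['eef_pos'],s['ft_force'])
z=lambda i:cv2.resize(i,(400,300),interpolation=2)
cv2.imwrite('pics/m7.png',np.hstack([z(c['image'][165:255,290:410]),z(w['image'])])[:,:,::-1])
E
```

```text
time: 12.7
eef_pos: [0.4818, -0.2533, 0.0217]
tool_rot: [3.141, 0.0, -2.599]
ft_force: [-0.5, -1.3, -0.1]
gripper_width: 0.0778
gripper_force: 0.0
time: 13.2
eef_pos: [0.4867, -0.2623, 0.1022]
tool_rot: [3.141, -0.001, -2.599]
ft_force: [0.8, 0.3, 0.8]
gripper_width: 0.085
gripper_force: 0.0
[ 0.48956297 -0.26343833  0.10739023] [ 0.34463102 -0.53891545  0.6690135 ]
```

View pics/m7.png

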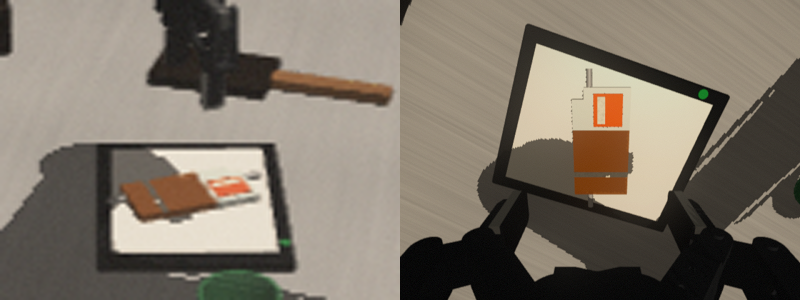

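The plate lies flat on the pad, label up (wrist crop label (608,110), amber part (601,162)). Measuring it for the re-grip.

```bash
python3 - <<'E'
from h import *
c=ld('w7');hsv=cv2.cvtColor(c['image'],cv2.COLOR_RGB2HSV)
m=cv2.inRange(hsv,(5,140,60),(20,255,255));m=cv2.morphologyEx(m,3,np.ones((15,15)))
k,l,st,cc=cv2.connectedComponentsWithStats(m)
for i in np.argsort(-st[1:,4])[:3]+1: print(st[i],cc[i])
i=1+np.argmax(st[1:,4]);cn=max(cv2.findContours((l==i).astype(np.uint8),0,2)[0],key=len)
P=np.array([ray(c,*p[0],.020)[:2] for p in cn]).astype(np.float32)
r=cv2.minAreaRect(P);B=cv2.boxPoints(r);print(r)
s=sense();t=s['eef_pos'][:2];yaw=s['tool_rot'][2];e=np.array([np.cos(yaw),np.sin(yaw)]);n=np.array([np.sin(yaw),-np.cos(yaw)])
print(s['eef_pos'],[( round(float((b-t)@e),4),round(float((b-t)@n),4)) for b in B])
E
```

```text
[  276   150    91   161 11610] [323.64289406 239.81894918]
((0.4888014793395996, -0.25942131876945496), (0.11264432966709137, 0.05973400920629501), 31.06751823425293)
[ 0.48956297 -0.26343833  0.10739023] [(0.0549, 0.0337), (0.0549, -0.026), (-0.0577, -0.0261), (-0.0578, 0.0337)]
```

```bash
python3 -m creep '{"grip":[70,70,70,70,70,70],"slide":[[0.04,0.08,0],[0,0,0.7],[0,0,0.7],[0,0,0.5],[0,0,0.2],[0,0,0]],"yaw":[0,0,0,0,0,0]}'
python3 - <<'E'
from h import *
c=snap('side','d8');w=snap('wrist','w8');s=sense();print(s['eef_pos'],s['ft_force'])
z=lambda i:cv2.resize(i,(400,300),interpolation=2)
cv2.imwrite('pics/m8.png',np.hstack([z(c['image'][165:255,290:410]),z(w['image'])])[:,:,::-1])
E
```

```text
time: 14.05
eef_pos: [0.4825, -0.2594, -0.0042]
tool_rot: [3.14, -0.001, -2.599]
ft_force: [0.4, 0.1, 0.4]
gripper_width: 0.0703
gripper_force: 0.0
[ 0.48351644 -0.25968364 -0.00262806] [ 0.54314405 -0.02374493 -0.05732151]
```

View pics/m8.png

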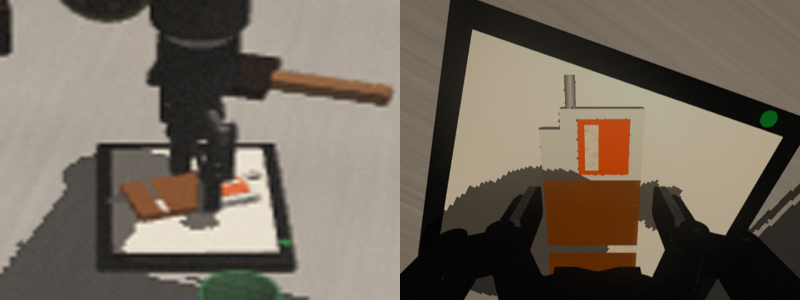

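The fingers straddle the plate, about 3 mm off to the right in the wrist crop (plate middle (591,210), jaw middle (597,210)). I'll correct that and feel downward.

```bash
python3 -m creep '{"grip":[70,70,70],"slide":[[0,-0.05,0],[0,0,0.04],[0,0,0]],"yaw":[0,0,0]}'
python3 -m creep '{"grip":[70,70],"slide":[[0,0,0.04],[0,0,0]],"yaw":[0,0]}'
python3 -m creep '{"grip":[70,70],"slide":[[0,0,0.04],[0,0,0]],"yaw":[0,0]}'
```

```text
time: 14.52
eef_pos: [0.4844, -0.2617, -0.0054]
tool_rot: [3.141, 0.0, -2.599]
ft_force: [-0.0, -0.8, 0.3]
gripper_width: 0.0699
gripper_force: 0.0
time: 14.78
eef_pos: [0.4843, -0.2616, -0.0076]
tool_rot: [3.141, -0.0, -2.599]
ft_force: [-0.8, -0.3, -0.2]
gripper_width: 0.0701
gripper_force: 0.0
time: 15.02
eef_pos: [0.4843, -0.2616, -0.0096]
tool_rot: [3.141, -0.0, -2.599]
ft_force: [-0.4, 1.1, -0.7]
gripper_width: 0.0698
gripper_force: 0.0
```

```bash
python3 -m creep '{"grip":[70,70],"slide":[[0,0,0.04],[0,0,0]],"yaw":[0,0]}'
```

```text
time: 15.28
eef_pos: [0.4847, -0.2618, -0.0107]
tool_rot: [-3.141, 0.0, -2.599]
ft_force: [-1.5, 1.1, 5.1]
gripper_width: 0.0702
gripper_force: 2.3
```

```bash
python3 -m creep '{"grip":[70,50,50,50,50,50],"slide":[[0,0,-0.09],[0,0,0],[0,0,0],[0,0,0],[0,0,0],[0,0,0]],"yaw":[0,0,0,0,0,0]}' 50
```

```text
time: 16.02
eef_pos: [0.4851, -0.262, -0.0058]
tool_rot: [-3.14, 0.001, -2.599]
ft_force: [-0.8, 1.2, 5.5]
gripper_width: 0.0581
gripper_force: 54.2
```

```bash
python3 -m creep '{"grip":[50,50,50,50,50,50,50,50],"slide":[[0,0,-0.1],[0,0,-0.2],[0,0,-0.4],[0,0,-0.7],[0,0,-0.8],[0,0,-0.8],[0,0,-0.8],[0,0,-0.4]],"yaw":[0,0,0,0,0,0,0,0]}' 70
python3 -m creep '{"grip":[50,50,50,50],"slide":[[0,0,0],[0,0,0],[0,0,0],[0,0,0]],"yaw":[0,0,0,0]}'
python3 - <<'E'
from h import *
c=snap('side','d9');w=snap('wrist','w9');s=sense();print(s['eef_pos'],s['ft_force'])
z=lambda i:cv2.resize(i,(400,300),interpolation=2)
cv2.imwrite('pics/m9.png',np.hstack([z(c['image'][100:250,270:470]),z(w['image'])])[:,:,::-1])
hsv=cv2.cvtColor(w['image'],cv2.COLOR_RGB2HSV);m=cv2.inRange(hsv,(5,140,60),(20,255,255))
ys,xs=np.nonzero(m);q=w['depth'][ys,xs];k=(q>0)&(q<.35);P=np.array([pt(w,u,v) for u,v in zip(xs[k],ys[k])]);cen=np.median(P,0)
print(len(P),cen,np.linalg.svd(P-P.mean(0),full_matrices=0)[2][2])
E
```

```text
time: 17.02
eef_pos: [0.4849, -0.2619, 0.2058]
tool_rot: [-3.14, 0.002, -2.599]
ft_force: [0.1, 0.5, -1.1]
gripper_width: 0.0573
gripper_force: 75.0
time: 17.52
eef_pos: [0.4842, -0.2616, 0.2021]
tool_rot: [3.14, -0.001, -2.599]
ft_force: [-0.1, 0.2, -1.5]
gripper_width: 0.0575
gripper_force: 75.0
[ 0.48433778 -0.26168229  0.20266959] [ 0.13204022  0.29688959 -1.51808805]
24269 [ 0.48777659 -0.25970985  0.22676245] [0.01015035 0.00252604 0.99994529]
```

View pics/m9.png

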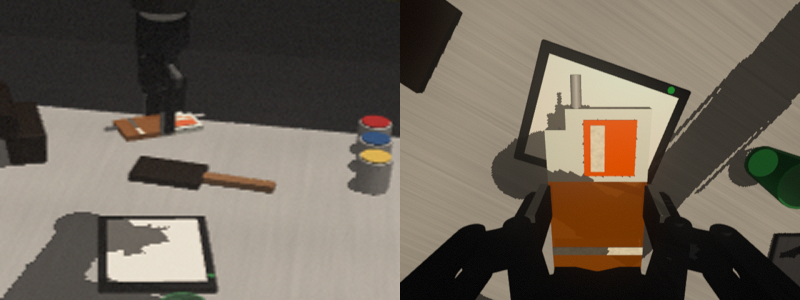

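The plate is held level and label up at z≈0.22 m, over the pad's middle (0.486, −0.26). Handing in.

```bash
python3 -c "
from bench import ctrl; print(ctrl.close_job())"
```

```text
the job is handed in; nothing more can be done
None
```

Job handed in at about 17.6 s of the 32 s, with the plate held still, level and label up about 0.22 m above the bench over the middle of the light pad; the tool could not tilt, so I set the plate down on the pad, tipped it onto its bare face and re-gripped it across its 60 mm width.

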